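# Release the captive screw and open the dust box

## Task

Open the grinder's dust box so that it can be emptied. Its sliding cover is locked by the spring-loaded captive screw: gently pull the knurled screw head straight up until its thread meets the thread in the collar, and under a light pull unscrew it (counter-clockwise from above) until it stands at least 17.5 mm out and stays there by itself when let go; never haul hard on the thread. Only then slide the cover fully open by its handle and leave it, without disturbing the other things on the bench.

Things in the scene. Friction and masses are not known exactly. Their poses are not given: they have to be found in the camera images.
- dust_box: Fixed low box of grey sheet steel, 220 (x) x 340 (y) x 100 mm high, a round pipe stub on its +y end; origin at the centre of its underside, z up. A flat aluminium cover, 186 x 190 mm, lies on top between two rails over the opening in the box's -y half; it slides along the box's +y axis.
- cover (a joint): Travel of the sliding cover along the box's +y axis, m: 0 shut, 0.11 fully open (end stop). It slides with about 4 N of friction and stays where it is left. Its screw locks it: the screw's tip stands 12 mm deep in a hole of the box.
- handle (a point): Centre of the cover's black handle, an upright bar fixed on the cover: 70 mm long along the box's x, 12 mm thick along the box's y, 32 mm tall, its base on the cover and its top 12 mm above this point. It lies 120 mm towards the box's -y from the screw's axis and moves with the cover.
- knob (a point): Centre of the captive screw's head: an upright knurled steel cylinder, diameter 26 mm, 34 mm tall, with a slot line on its flat top, which is 17 mm above this point. It stands over a dark steel collar of diameter 42 mm fixed on the cover, whose top is 20 mm below this point when the screw is fully in (3 mm below the head). Moves up and turns with the screw.
- screw_lift (a joint): How far the captive screw is out (up), m: 0 fully in, 0.036 the end. A spring draws it in: 2 N when in, rising 0.1 N per mm, plus its weight of 1.2 N. The collar's thread stops a straight pull somewhere 11 to 24 mm out (differs each time, cannot be seen): felt as a hard stop. Let go before the thread has caught, it springs back in; once caught it sinks about 2 mm and stays.
- screw_turn (a joint): Turn of the screw, rad, growing counter-clockwise seen from above; no stops; 0.05 to 0.1 N m. Held lightly up against the thread and turned counter-clockwise, the screw climbs 2.9 mm per rad and its thread catches within 0.2 to 1.5 rad; it then climbs on at 2.9 mm per rad with about 1.5 mm of play up and down. Held lower, it turns without effect or jams.
- screw: The captive screw itself (head, shank and tip), 0.12 kg; origin on its axis at the level of the cover's underside when the screw is in, 47 mm below the head's centre; it turns with the screw.
- thread: The internal thread of the collar, hidden in it; fixed on the cover, origin on the screw's axis at the cover's underside. It is spoiled by more than 12 N between it and the held screw (a pull of 12 N beyond what the spring and the weight take).
- hammer: A loose hammer lying on the bench; leave it alone.
- brush: A loose hand brush lying on the bench; leave it alone.
- tin: A loose metal tin, diameter 72 mm, 100 mm tall, standing on the bench; leave it alone.

How it is judged:
On the way:
1. the screw, let go, stands at least 16.5 mm out on its thread while the cover is still shut (value of joint screw_lift above 0.0165 m and contact force between the fingers and screw below 0.1 N and value of joint cover below 0.015 m), for 0.3 s.
At the end, for the whole second after the job is handed in: The cover is open by at least 100 of its 110 mm and at rest, and the screw still stands at least 16.5 mm out on its thread (value of joint cover above 0.1 m and value of joint screw_lift above 0.0165 m and velocity of joint cover below 0.005 m/s); the robot touches nothing.
It fails at once if the held screw is pulled, pushed or driven against the thread with more than 12 N (contact force between screw and thread above 12 N and contact force between the fingers and screw above 8 N).
It fails at once if a bystander (hammer, brush or tin) is moved by more than 30 mm (distance of any of hammer, brush, tin from where it was at the start of the episode above 0.03 m).
It also fails if it takes over 72 s, if anything falls off the work surface, if the arm or the gripper's body presses on something with over 40 N, if the wrist force passes 120 N, or if a joint passes its speed limit or range.

## Robot

A 6-joint arm with a two-finger parallel gripper is mounted at the origin on the work surface. World frame = base frame: x ahead of the robot, y to its left, z up, the work surface at z = 0. Lengths are in m, angles in rad, forces in N, time in s.
With the tool pointing down it reaches from about 0.275 to 0.825 m from the base axis. Payload 5.2 kg.
Tool frame: the origin (TCP) lies on the centre line of the jaws, within the pads' length; the fingertips stand 22 mm ahead of it and the grasp point (between the pads) lies 3 mm ahead of it; x points along the fingers, z is the direction in which the jaws open and shut, and the axes are right-handed (so a half turn about x gives the same grasp; the last joint's range is limited). The gripper opens to 93 mm and grips with 3 to 60 N. Pads are 15 mm wide; open, the fingers measure 128 mm over their backs; the gripper's body (75 mm by 188 mm) begins 65 mm behind the grasp point.
Start: joints at [0.936, 0.259, 1.535, -0, 1.348, -0.203], TCP at [0.23, 0.5, 0.241] pointing down, gripper open.
Joint ranges: [-3.14, 3.14], [-0.91, 2.08], [0.19, 2.58], [-1.22, 4.36], [0.22, 2.71], [-3.12, 3.12]. Speed limits (rad/s): [2.57, 2.57, 3.14, 3.14, 3.14, 3.14].

## Interface

Orientations are given as [roll, pitch, yaw] about the fixed x, y, z axes, in that order (R = Rz(yaw) Ry(pitch) Rx(roll)).
In Python, from bench import r gives the robot as it stands.
- The arm moves only by the tool carry_out, never from a script. Its argument "motion" is a list of rows, each a list of 2 entries, a list of its own where there are three numbers: the shift along the tool's x, y, z in m, then the turn about the tool's x in degrees. In form: [[[x, y, z], yaw], ...]. A call has exactly 8 rows; each row shifts and turns the commanded pose from where the row before left it, along the tool's axes as they then stand; what a row does not reach is not made up. A row lasts 1/12 s, in which the tool goes at most 41.7 mm and 7.16 degrees, less where a joint would pass 70% of its speed; a pose out of reach is approached as far as the arm can. A call with a gripper value outside its range is refused whole. "claw" is the finger opening in m, from 0 to 0.093, set as the call begins (left out, the last holds). The fingers move at their own pace and stop on an object; "force" is the grip in N (left out, the last holds). Time passes only in rows, so rows that do not move let the fingers close, or fill a call up. It gives the time, the measured TCP pose, the force and the opening at its end, in the units of the state.
- r.get_obs(): the state, without advancing time (a new reading comes with each control period).
- r.get_image(name): name is "side" or "top" or "wrist"; returns a dict with "image" (384x512x3 uint8, blue, green, red), "range_z" (384x512 float32, m along the optical axis (not along the pixel's ray), 0 where there is no reading), "vertical_fov" (degrees; the focal length in pixels is half the picture's height over the tangent of half this angle, whatever the lens; pixels are square), "cx", "cy" (the principal point, pixels), "cam_to_world" (4x4, takes a point from camera to world coordinates). Camera axes: x right, y down, z forward; pixel columns grow to the right and rows downward; lengths in m; the calibration is good to about 2 mm. A picture is of the moment at which its call begins.
- r.hand_in(): hands the job in, once; it reports no verdict.
The state is a dict: "time_s": time; "qpos": joint angles; "qvel": joint speeds; "tau": joint torques, N m; "eef_pos": TCP position; "eef_rot": TCP orientation; "contact_force": force on the tool from outside, world axes, zero at the start; "moment": the same for the moment, N m; "finger_gap": opening from 0.0 (shut) to 1.0 (fully open).
Only numpy, scipy, OpenCV 4.12 (cv2) and the standard library are available. Lean on these libraries where they do the work, as an engineer would, in place of code of your own. Each camera call takes 0.05 s, during which the arm holds its last target.

## Working session

There is one attempt and no reset: what is moved stays moved. The work goes in short steps, Python scripts to look and compute and a tool call to move; the robot and the scene stay as the last step left them, time stands still between calls to the robot, and variables do not carry over. Pictures are saved under pics/ and viewed, and the job is handed in when it is done.

Besides the shell and the picture viewer there is one more tool, called as name(argument=value, ...), one argument or row to a line, values as JSON. carry_out: Moves the arm, as the interface text tells. Its arguments: {"type":"object","properties":{"motion":{"type":"array"},"claw":{"type":"number"},"force":{"type":"number"}},"required":["motion"]}

```bash
mkdir -p pics; ls
python3 - <<'E'
from bench import r
import cv2,numpy as np
o=r.get_obs()
for k,v in o.items(): print(k,np.round(v,4))
for n in("side","top","wrist"):
    d=r.get_image(n); cv2.imwrite(f"pics/{n}0.png",d["image"]); np.savez(f"{n}0.npz",**d)
    print(n,d["vertical_fov"],d["cx"],d["cy"],np.round(d["cam_to_world"],3).tolist())
E
```

```text
pics
time_s 0.0
qpos [ 0.9362  0.2593  1.5361  0.      1.348  -0.2028]
qvel [ 0.0003 -0.0001 -0.0004  0.0003 -0.001  -0.0004]
tau [-2.40000e-03 -4.37303e+01 -2.84001e+01  7.19000e-02  4.13000e-02
 -1.00000e-04]
eef_pos [0.2299 0.4991 0.2398]
eef_rot [ 2.9282  1.569  -2.216 ]
contact_force [ 0.1069  0.3361 -1.126 ]
moment [ 0.0448 -0.0012  0.0273]
finger_gap 0.9976
side 48.01521347638432 257.5293117653118 186.91815661451292 [[0.957, -0.235, 0.17, 0.372], [-0.29, -0.738, 0.61, -0.695], [-0.018, -0.633, -0.774, 1.003], [0.0, 0.0, 0.0, 1.0]]
top 51.634307045206455 253.19104696112691 193.62725669162998 [[0.019, -0.997, 0.074, 0.482], [-1.0, -0.02, -0.012, 0.014], [0.014, -0.074, -0.997, 1.264], [0.0, 0.0, 0.0, 1.0]]
wrist 60.46551437186015 252.46477155025406 186.66382634174323 [[0.418, 0.866, 0.275, 0.153], [0.908, -0.398, -0.129, 0.535], [-0.002, 0.304, -0.953, 0.385], [0.0, 0.0, 0.0, 1.0]]
```

View pics/side0.png

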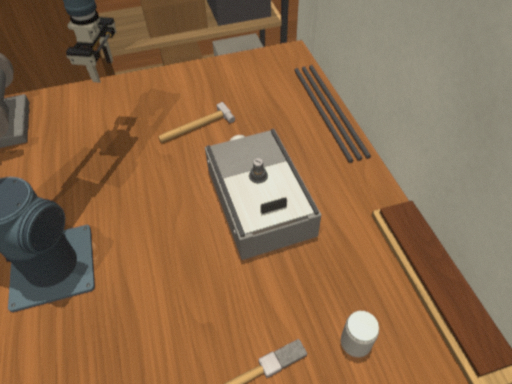

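View pics/top0.png

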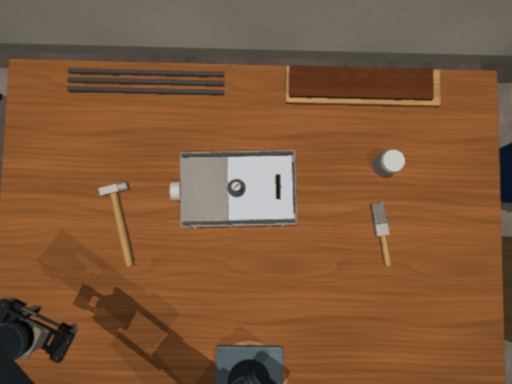

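View pics/wrist0.png

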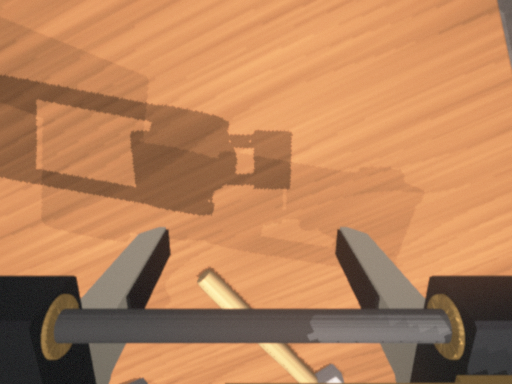

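The top view shows the knob at about (236,187), the handle at (278,186) and the pipe stub at (175,190), so the box's +y is roughly world +y. Next I measure these points.

```bash
cat > h.py <<'E'
import numpy as np,cv2
def cloud(d):
    h=d["image"].shape[0]; f=h/2/np.tan(np.radians(float(d["vertical_fov"]))/2)
    z=d["range_z"]; v,u=np.mgrid[:z.shape[0],:z.shape[1]]
    p=np.stack([(u-d["cx"])/f*z,(v-d["cy"])/f*z,z],-1)
    T=d["cam_to_world"]; w=p@T[:3,:3].T+T[:3,3]; w[z==0]=np.nan; return w
E
python3 - <<'E'
import numpy as np,cv2
from h import *
for n in("top","side"):
    d=np.load(n+"0.npz"); w=cloud(d); Z=w[...,2]
    print(n)
    xy=(w[...,0]>.35)&(w[...,0]<.7)&(w[...,1]>-.25)&(w[...,1]<.3)
    m=xy&(Z>.08)&(Z<.112)
    print("box z",np.nanmedian(Z[m]), m.sum())
    r_=cv2.minAreaRect(w[m][:,:2].astype(np.float32)*1000); print("rect mm",r_)
    m2=xy&(Z>.118); k,l,s,c=cv2.connectedComponentsWithStats(m2.astype(np.uint8))
    for i in range(1,k):
        if s[i,4]<4: continue
        q=w[l==i]; t=q[q[:,2]>q[:,2].max()-.006]
        print(s[i],"c",np.round(q.mean(0),4),"zmax",q[:,2].max().round(4),"top c",np.round(t.mean(0),4),len(t),"ext",np.round(np.ptp(t,axis=0),3), 'mid',np.round((t.max(0)+t.min(0))/2,4))
    for nm,cond in(("tall",(Z>.012)&(Z<.2)&~m&~m2&(abs(w[...,1])<.6)&(w[...,0]>.2)&(w[...,0]<.85)),):
        k,l,s,c=cv2.connectedComponentsWithStats(cond.astype(np.uint8))
        for i in range(1,k):
            if s[i,4]>40: q=w[l==i]; print(s[i],np.round(q.min(0),3),np.round(q.max(0),3))
d=np.load("top0.npz")["image"]; cv2.imwrite("pics/topz.png",cv2.resize(d[140:240,160:310],None,fx=5,fy=5,interpolation=cv2.INTER_CUBIC))
E
```

```text
top
box z 0.10443011755945586 8012
rect mm ((583.343505859375, 60.51312255859375), (223.25794982910156, 374.13055419921875), 2.4138662815093994)
[276 174   5  25 119] c [ 0.5889 -0.0703  0.1367] zmax 0.1432 top c [ 0.5897 -0.0708  0.1395] 63 ext [0.066 0.012 0.006] mid [ 0.5902 -0.0702  0.1403]
[229 180  15  15 168] c [0.5828 0.0481 0.1443] zmax 0.1722 top c [0.5832 0.0486 0.1679] 23 ext [0.022 0.022 0.006] mid [0.5838 0.0485 0.1692]
[373 149  32  27 633] [ 0.641 -0.448  0.012] [ 0.713 -0.379  0.106]
[292 162   3  50  63] [ 0.521 -0.125  0.048] [ 0.672 -0.114  0.112]
[ 99 181  35  86 874] [0.342 0.366 0.012] [0.607 0.481 0.033]
[170 181  11   8  66] [0.582 0.219 0.058] [0.605 0.25  0.08 ]
[170 189  11  12  88] [0.547 0.218 0.051] [0.579 0.248 0.08 ]
[372 202  19  64 605] [ 0.359 -0.435  0.012] [ 0.556 -0.376  0.026]
side
box z 0.10478938667819404 7255
rect mm ((580.997802734375, 59.798248291015625), (223.87255859375, 374.9180908203125), 2.2593142986297607)
[251 158  15  21 238] c [0.5801 0.0425 0.1428] zmax 0.1699 top c [0.5825 0.0481 0.1664] 42 ext [0.022 0.023 0.006] mid [0.5835 0.048  0.167 ]
[260 197  27  15 213] c [ 0.5855 -0.0734  0.1325] zmax 0.1406 top c [ 0.5867 -0.0716  0.1376] 115 ext [0.067 0.016 0.006] mid [ 0.5865 -0.0717  0.1376]
[158 102  77  39 615] [0.34  0.367 0.012] [0.601 0.481 0.034]
[ 206  154  115  103 1410] [ 0.465 -0.131  0.012] [0.7   0.209 0.08 ]
[252 219  45  16 156] [ 0.528 -0.121  0.013] [ 0.656 -0.057  0.112]
[ 341  311   38   45 1291] [ 0.638 -0.452  0.012] [ 0.707 -0.384  0.105]
[ 224  338   83   46 1166] [ 0.362 -0.431  0.012] [ 0.554 -0.374  0.024]
```

View pics/topz.png

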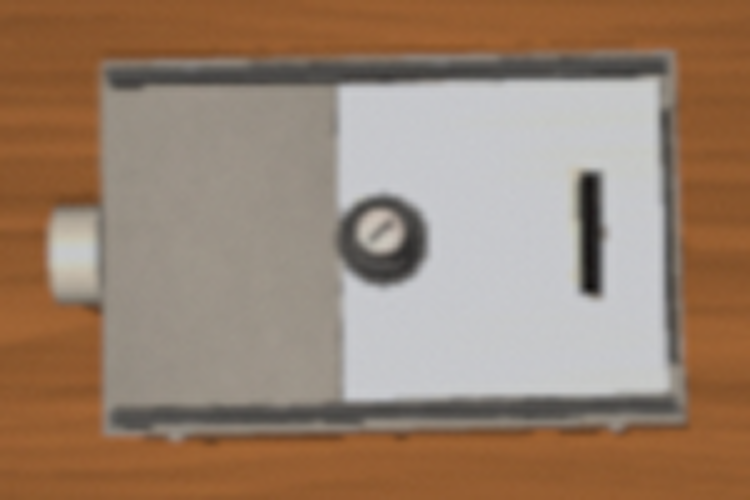

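```bash
cat >> h.py <<'E'
from scipy.spatial.transform import Rotation as Ro
def st(tgt=None):
    from bench import r
    o=r.get_obs(); R=Ro.from_euler('xyz',o["eef_rot"]).as_matrix(); p=np.array(o["eef_pos"])
    print("t",round(o["time_s"],2),"p",np.round(p,4),"q",np.round(o["qpos"],3),"F",np.round(o["contact_force"],2),"M",np.round(o["moment"],3),"gap",round(o["finger_gap"]*93,1))
    print("toolx",np.round(R[:,0],4),"toolz",np.round(R[:,2],3),"jaw ang deg",round(np.degrees(np.arctan2(R[1,2],R[0,2])),2))
    if tgt is not None: print("shift in tool axes mm",np.round(R.T@(np.array(tgt)-p)*1000,1))
    return o,R,p
E
python3 -c "
from h import *
st([.5833,.0483,.24])"
```

```text
t 0.15 p [0.2299 0.4992 0.24  ] q [ 0.936  0.259  1.536 -0.     1.348 -0.203] F [-0.52 -0.27 -0.41] M [-0.023 -0.08  -0.017] gap 93.1
toolx [-8.0e-04 -1.1e-03 -1.0e+00] toolz [ 0.418  0.908 -0.001] jaw ang deg 65.26
shift in tool axes mm [ 3.000e-01 -5.096e+02 -2.617e+02]
```

carry_out(
  motion=[
    [[0,-0.02,-0.01],0],
    [[0,-0.034,-0.0175],0],
    [[0,-0.034,-0.0175],0],
    [[0,-0.034,-0.0175],0],
    [[0,-0.034,-0.0175],0],
    [[0,-0.034,-0.0175],0],
    [[0,-0.034,-0.0175],0],
    [[0,-0.034,-0.0175],0],
  ],
  claw=0.07,
  force=12,
)

```text
time_s: 0.82
eef_pos: [0.4096, 0.2696, 0.2406]
eef_rot: [2.012, 1.571, -3.132]
contact_force: [0.1, 0.8, -0.0]
finger_gap: 0.753
```

carry_out(
  motion=[
    [[0,-0.034,-0.0175],0],
    [[0,-0.034,-0.0175],0],
    [[0,-0.034,-0.0175],0],
    [[0,-0.034,-0.0175],0],
    [[0,-0.034,-0.0175],0],
    [[0,-0.034,-0.0175],0],
    [[0,-0.03,-0.015],0],
    [[0,-0.0175,-0.009],0],
  ],
)

```text
time_s: 1.48
eef_pos: [0.5853, 0.0454, 0.2401]
eef_rot: [-2.607, 1.57, -1.47]
contact_force: [0.5, 0.5, -0.2]
finger_gap: 0.751
```

carry_out(
  motion=[
    [[0,0,0],7],
    [[0,0,0],7],
    [[0,0,0],7],
    [[0,0,0],7],
    [[0,0,0],7],
    [[0,0,0],7],
    [[0,0,0],7],
    [[0,0,0],7],
  ],
)

```text
time_s: 2.15
eef_pos: [0.5832, 0.0488, 0.2402]
eef_rot: [2.879, 1.57, 3.035]
contact_force: [0.3, 0.7, -0.0]
finger_gap: 0.752
```

carry_out(
  motion=[
    [[0,0,0],7],
    [[0,0,0],7],
    [[0,0,0],7],
    [[0,0,0],7],
    [[0,0,0],7],
    [[0,0,0],7],
    [[0,0,0],7],
    [[0,0,0],7],
  ],
)

```text
time_s: 2.82
eef_pos: [0.5832, 0.0488, 0.2402]
eef_rot: [-2.424, 1.57, 3.038]
contact_force: [0.1, -0.1, 0.1]
finger_gap: 0.754
```

carry_out(
  motion=[
    [[0,0,0],7],
    [[0,0,0],7],
    [[0,0,0],7],
    [[0,0,0],7],
    [[0,0,0],7],
    [[0,0,0],7],
    [[0,0,0],7],
    [[0,0,0],7],
  ],
)

```text
time_s: 3.48
eef_pos: [0.5832, 0.0489, 0.2402]
eef_rot: [-1.457, 1.57, 3.027]
contact_force: [0.3, 0.4, -1.0]
finger_gap: 0.748
```

carry_out(
  motion=[
    [[0,0,0],7],
    [[0,0,0],7],
    [[0,0,0],7],
    [[0,0,0],7],
    [[0,0,0],7],
    [[0,0,0],7],
    [[0,0,0],7],
    [[0,0,0],0],
  ],
)

```text
time_s: 4.15
eef_pos: [0.5832, 0.0488, 0.2403]
eef_rot: [-0.549, 1.57, 3.081]
contact_force: [-0.0, -0.7, 0.3]
finger_gap: 0.75
```

Run:
```python
from h import *
o,R,p=st([.5833,.0483,.24])
from bench import r
d=r.get_image("wrist"); cv2.imwrite("pics/w1.png",d["image"]); np.savez("w1.npz",**d)
w=cloud(d);Z=w[...,2]
m=(Z>.16)&(Z<.18)&(abs(w[...,0]-.583)<.03)&(abs(w[...,1]-.048)<.03)
q=w[m]; print(len(q),q.mean(0),(q.max(0)+q.min(0))/2,np.ptp(q,axis=0),np.median(q[:,2]))
```

```text
t 4.15 p [0.5832 0.0488 0.2403] q [-0.107  0.323  1.448 -0.     1.372  2.546] F [-0.04 -0.74  0.31] M [0.08  0.137 0.014] gap 69.8
toolx [-8.e-04  1.e-04 -1.e+00] toolz [-0.883 -0.47   0.001] jaw ang deg -151.99
shift in tool axes mm [0.3 0.5 0.2]
1029 [0.58440957 0.04712558 0.16497435] [0.58378941 0.04763307 0.16405983] [0.02697187 0.02626979 0.00776788] 0.1652758184449803
```

View pics/w1.png

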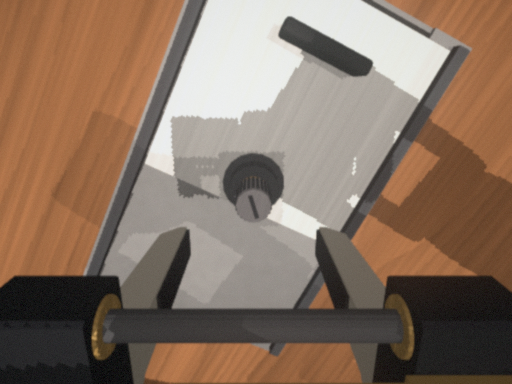

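carry_out(
  motion=[
    [[0.005,0.001,0],0],
    [[0.012,0,0],0],
    [[0.014,0,0],0],
    [[0.014,0,0],0],
    [[0.014,0,0],0],
    [[0.01,0,0],0],
    [[0.007,0,0],0],
    [[0.003,0,0],0],
  ],
)

```text
time_s: 4.87
eef_pos: [0.5834, 0.0479, 0.1603]
eef_rot: [-0.593, 1.569, 3.043]
contact_force: [-1.0, -0.1, 0.3]
finger_gap: 0.755
```

carry_out(
  motion=[
    [[0,0,0],0],
    [[0,0,0],0],
    [[0,0,0],0],
    [[0,0,0],0],
    [[0,0,0],0],
    [[0,0,0],0],
    [[0,0,0],0],
    [[0,0,0],0],
  ],
  claw=0.015,
  force=12,
)

```text
time_s: 5.53
eef_pos: [0.5834, 0.0477, 0.1619]
eef_rot: [-0.039, 1.57, -2.687]
contact_force: [-2.4, -1.5, 1.7]
finger_gap: 0.276
```

Run:
```python
from h import *
o,R,p=st([.5836,.0479,.161])
from bench import r
d=r.get_image("wrist"); cv2.imwrite("pics/w2.png",d["image"])
```

```text
t 5.53 p [0.5834 0.0477 0.1619] q [-1.090e-01  3.840e-01  1.558e+00 -1.000e-03  1.201e+00  2.540e+00] F [-2.44 -1.49  1.74] M [-0.135  0.665 -0.014] gap 25.7
toolx [-1.1e-03 -6.0e-04 -1.0e+00] toolz [-0.881 -0.474  0.001] jaw ang deg -151.73
shift in tool axes mm [ 0.9 -0.1 -0.3]
```

View pics/w2.png

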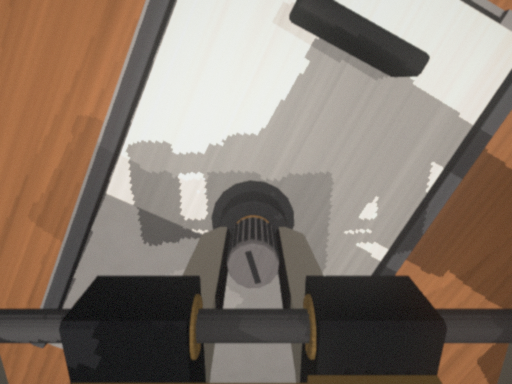

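carry_out(
  motion=[
    [[-0.0005,0,0.0003],0],
    [[-0.001,0,0],0],
    [[-0.001,0,0],0],
    [[-0.001,0,0],0],
    [[-0.001,0,0],0],
    [[-0.001,0,0],0],
    [[-0.0005,0,0],0],
    [[0,0,0],0],
  ],
)

```text
time_s: 6.25
eef_pos: [0.5833, 0.0477, 0.1676]
eef_rot: [-0.251, 1.57, -2.899]
contact_force: [-1.9, -2.4, -2.8]
finger_gap: 0.275
```

Run:
```python
from h import *
o,R,p=st()
from bench import r
d=r.get_image("side"); cv2.imwrite("pics/s1.png",cv2.resize(d["image"][110:270,190:330],None,fx=5,fy=5)[:600])
```

```text
t 6.25 p [0.5833 0.0477 0.1676] q [-0.109  0.378  1.551 -0.     1.213  2.54 ] F [-1.93 -2.38 -2.76] M [-0.316  0.496 -0.034] gap 25.6
toolx [-8.e-04 -2.e-04 -1.e+00] toolz [-0.881 -0.474  0.001] jaw ang deg -151.74
```

View pics/s1.png

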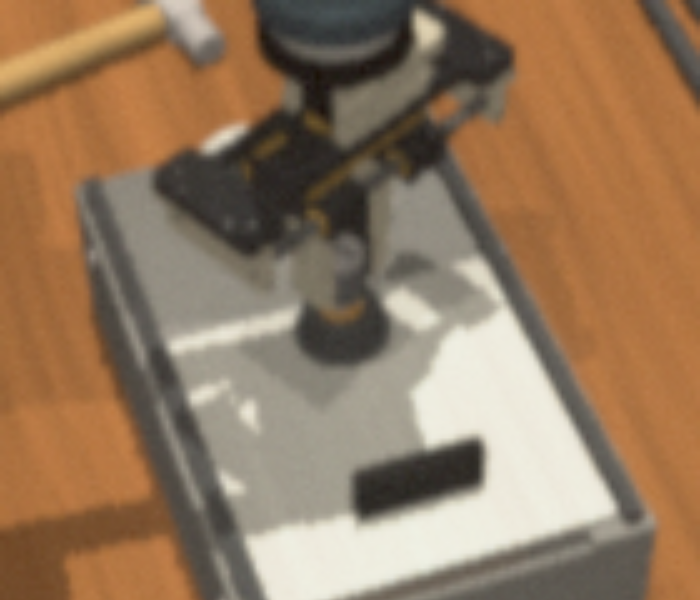

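The side view shows the head held between the fingers and risen clear of the collar, and Fz fits the spring. I keep lifting.

carry_out(
  motion=[
    [[-0.0005,0,0.0003],0],
    [[-0.0007,0,0],0],
    [[-0.0007,0,0],0],
    [[-0.0007,0,0],0],
    [[-0.0007,0,0],0],
    [[-0.0005,0,0],0],
    [[0,0,0],0],
    [[0,0,0],0],
  ],
)

```text
time_s: 6.97
eef_pos: [0.5833, 0.0477, 0.1714]
eef_rot: [-1.025, 1.571, 2.61]
contact_force: [-1.1, -1.8, -3.8]
finger_gap: 0.281
```

```bash
python3 -c "
from h import *
st()"
```

```text
t 6.97 p [0.5833 0.0477 0.1714] q [-0.109  0.374  1.547  0.     1.22   2.539] F [-1.14 -1.76 -3.81] M [-0.17   0.46   0.017] gap 26.2
toolx [-1.e-04  1.e-04 -1.e+00] toolz [-0.881 -0.473  0.   ] jaw ang deg -151.74
```

carry_out(
  motion=[
    [[-0.0002,0,0],0],
    [[-0.0002,0,0],0],
    [[-0.0002,0,0],0],
    [[-0.0002,0,0],0],
    [[-0.0002,0,0],0],
    [[0,0,0],0],
    [[0,0,0],0],
    [[0,0,0],0],
  ],
)

```text
time_s: 7.63
eef_pos: [0.5833, 0.0477, 0.1724]
eef_rot: [-0.772, 1.571, 2.863]
contact_force: [-1.7, -1.3, -5.1]
finger_gap: 0.275
```

carry_out(
  motion=[
    [[-0.0002,0,0],0],
    [[-0.0002,0,0],0],
    [[-0.0002,0,0],0],
    [[-0.0002,0,0],0],
    [[-0.0002,0,0],0],
    [[0,0,0],0],
    [[0,0,0],0],
    [[0,0,0],0],
  ],
)

```text
time_s: 8.3
eef_pos: [0.5833, 0.0476, 0.1734]
eef_rot: [-0.571, 1.571, 3.064]
contact_force: [-2.4, -1.8, -4.5]
finger_gap: 0.281
```

carry_out(
  motion=[
    [[-0.0002,0,0],0],
    [[-0.0002,0,0],0],
    [[-0.0002,0,0],0],
    [[-0.0002,0,0],0],
    [[-0.0002,0,0],0],
    [[0,0,0],0],
    [[0,0,0],0],
    [[0,0,0],0],
  ],
)

```text
time_s: 8.97
eef_pos: [0.5834, 0.0476, 0.1745]
eef_rot: [-0.235, 1.571, -2.883]
contact_force: [-2.2, 0.0, -5.0]
finger_gap: 0.279
```

```bash
python3 -c "
from h import *
st()"
```

```text
t 8.97 p [0.5834 0.0476 0.1745] q [-0.109  0.372  1.543 -0.     1.227  2.539] F [-2.23  0.05 -5.02] M [-0.095  0.544  0.029] gap 26.0
toolx [-1.e-04 -0.e+00 -1.e+00] toolz [-0.881 -0.474  0.   ] jaw ang deg -151.74
```

carry_out(
  motion=[
    [[-0.0002,0,0],0],
    [[-0.0002,0,0],0],
    [[-0.0002,0,0],0],
    [[-0.0002,0,0],0],
    [[-0.0002,0,0],0],
    [[0,0,0],0],
    [[0,0,0],0],
    [[0,0,0],0],
  ],
)

```text
time_s: 9.63
eef_pos: [0.5834, 0.0476, 0.1754]
eef_rot: [-0.407, 1.571, -3.055]
contact_force: [-2.2, -1.3, -5.1]
finger_gap: 0.274
```

carry_out(
  motion=[
    [[-0.0002,0,0],0],
    [[-0.0002,0,0],0],
    [[-0.0002,0,0],0],
    [[-0.0002,0,0],0],
    [[-0.0002,0,0],0],
    [[0,0,0],0],
    [[0,0,0],0],
    [[0,0,0],0],
  ],
)

```text
time_s: 10.3
eef_pos: [0.5834, 0.0477, 0.1764]
eef_rot: [-0.391, 1.571, -3.039]
contact_force: [-1.7, -0.7, -5.4]
finger_gap: 0.275
```

carry_out(
  motion=[
    [[-0.0002,0,0],0],
    [[-0.0002,0,0],0],
    [[-0.0002,0,0],0],
    [[-0.0002,0,0],0],
    [[-0.0002,0,0],0],
    [[0,0,0],0],
    [[0,0,0],0],
    [[0,0,0],0],
  ],
)

```text
time_s: 10.97
eef_pos: [0.5834, 0.0476, 0.1774]
eef_rot: [-0.47, 1.571, -3.118]
contact_force: [-1.6, -0.2, -4.8]
finger_gap: 0.274
```

carry_out(
  motion=[
    [[-0.0002,0,0],0],
    [[-0.0002,0,0],0],
    [[-0.0002,0,0],0],
    [[-0.0002,0,0],0],
    [[-0.0002,0,0],0],
    [[0,0,0],0],
    [[0,0,0],0],
    [[0,0,0],0],
  ],
)

```text
time_s: 11.63
eef_pos: [0.5834, 0.0476, 0.1782]
eef_rot: [-0.658, 1.571, 2.977]
contact_force: [-3.1, -0.8, -6.9]
finger_gap: 0.28
```

carry_out(
  motion=[
    [[-0.0002,0,0],0],
    [[0,0,0],0],
    [[0,0,0],0],
    [[0,0,0],0],
    [[0,0,0],0],
    [[0,0,0],0],
    [[0,0,0],0],
    [[0,0,0],0],
  ],
)

```text
time_s: 12.3
eef_pos: [0.5833, 0.0477, 0.1785]
eef_rot: [-0.577, 1.571, 3.058]
contact_force: [-0.5, -0.6, -10.8]
finger_gap: 0.278
```

```bash
python3 -c "
from h import *
st()"
```

```text
t 12.3 p [0.5833 0.0477 0.1785] q [-0.109  0.368  1.538 -0.     1.236  2.539] F [ -0.48  -0.61 -10.78] M [-0.052  0.386  0.014] gap 25.8
toolx [-2.e-04  0.e+00 -1.e+00] toolz [-0.881 -0.473  0.   ] jaw ang deg -151.74
```

Hard stop felt at about 16.5 mm: Fz is −10.8, so about 6 N sits on the thread. I ease off slightly and turn counter-clockwise, climbing at the thread's pitch.

carry_out(
  motion=[
    [[0.0001,0,0],0],
    [[-0.00015,0,0],-3],
    [[-0.00015,0,0],-3],
    [[-0.00015,0,0],-3],
    [[-0.00015,0,0],-3],
    [[-0.00015,0,0],-3],
    [[0,0,0],0],
    [[0,0,0],0],
  ],
)

```text
time_s: 12.97
eef_pos: [0.5835, 0.0478, 0.1794]
eef_rot: [2.81, 1.571, 0.423]
contact_force: [-0.9, 0.1, -10.0]
finger_gap: 0.274
```

```bash
python3 -c "
from h import *
st()"
```

```text
t 12.97 p [0.5835 0.0478 0.1794] q [-0.109  0.367  1.537  0.     1.237  2.279] F [-0.92  0.11 -9.97] M [0.047 0.427 0.103] gap 25.5
toolx [ 2.e-04  1.e-04 -1.e+00] toolz [-0.729 -0.684 -0.   ] jaw ang deg -136.82
```

carry_out(
  motion=[
    [[-0.0001,0,0],-3],
    [[-0.00015,0,0],-3],
    [[-0.00015,0,0],-3],
    [[-0.00015,0,0],-3],
    [[-0.00015,0,0],-3],
    [[-0.00015,0,0],-3],
    [[-0.00015,0,0],-3],
    [[0,0,0],0],
  ],
)

```text
time_s: 13.63
eef_pos: [0.5836, 0.0479, 0.1804]
eef_rot: [2.718, 1.57, 0.699]
contact_force: [-1.3, 1.0, -9.6]
finger_gap: 0.276
```

```bash
python3 -c "
from h import *
st()"
```

```text
t 13.63 p [0.5836 0.0479 0.1804] q [-1.090e-01  3.670e-01  1.535e+00  1.000e-03  1.239e+00  1.911e+00] F [-1.29  1.03 -9.56] M [0.146 0.272 0.128] gap 25.6
toolx [ 6.e-04  5.e-04 -1.e+00] toolz [-0.434 -0.901 -0.001] jaw ang deg -115.72
```

carry_out(
  motion=[
    [[-0.0001,0,0],-3],
    [[-0.00015,0,0],-3],
    [[-0.00015,0,0],-3],
    [[-0.00015,0,0],-3],
    [[-0.00015,0,0],-3],
    [[-0.00015,0,0],-3],
    [[-0.00015,0,0],-3],
    [[0,0,0],0],
  ],
)

```text
time_s: 14.3
eef_pos: [0.5837, 0.0482, 0.1814]
eef_rot: [2.495, 1.57, 0.84]
contact_force: [-1.1, 1.6, -9.7]
finger_gap: 0.279
```

```bash
python3 -c "
from h import *
st()"
```

```text
t 14.3 p [0.5837 0.0482 0.1814] q [-1.090e-01  3.660e-01  1.534e+00  1.000e-03  1.241e+00  1.545e+00] F [-1.14  1.63 -9.74] M [0.362 0.189 0.101] gap 25.9
toolx [ 7.e-04  8.e-04 -1.e+00] toolz [-0.083 -0.997 -0.001] jaw ang deg -94.78
```

Run:
```python
from h import *
from bench import r
d=r.get_image("wrist"); cv2.imwrite("pics/w3.png",d["image"])
w=cloud(d); q=w[205:300,225:285]; print(np.nanpercentile(q[...,2],[50,80,95,99]))
```

```text
[0.17338966 0.18489814 0.18658721 0.2036026 ]
```

View pics/w3.png

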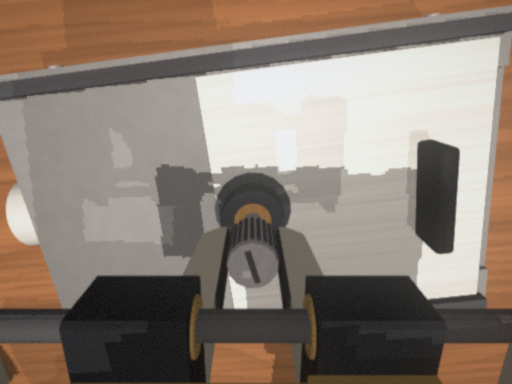

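The slot at (252,265) sits as before relative to the fingers, so there is no slip, and the top is about 19 mm up. I continue.

carry_out(
  motion=[
    [[-5e-05,0,0],-3],
    [[-0.00015,0,0],-3],
    [[-0.00015,0,0],-3],
    [[-0.00015,0,0],-3],
    [[-0.00015,0,0],-3],
    [[-0.00015,0,0],-3],
    [[-0.00015,0,0],-3],
    [[0,0,0],0],
  ],
)

```text
time_s: 15.02
eef_pos: [0.5837, 0.0484, 0.1824]
eef_rot: [2.283, 1.569, 0.995]
contact_force: [0.4, 4.2, -8.8]
finger_gap: 0.272
```

carry_out(
  motion=[
    [[-0.00015,0,0],-3],
    [[-0.00015,0,0],-3],
    [[-0.00015,0,0],-3],
    [[-0.00015,0,0],-3],
    [[-0.00015,0,0],-3],
    [[-0.00015,0,0],-3],
    [[-0.00015,0,0],-3],
    [[0,0,0],0],
  ],
)

```text
time_s: 15.68
eef_pos: [0.5835, 0.0485, 0.1834]
eef_rot: [2.142, 1.569, 1.22]
contact_force: [0.2, 4.2, -9.2]
finger_gap: 0.275
```

```bash
python3 -c "
from h import *
st()"
```

```text
t 15.68 p [0.5835 0.0485 0.1834] q [-0.108  0.364  1.531  0.002  1.246  0.813] F [ 0.19  4.16 -9.2 ] M [0.862 0.091 0.072] gap 25.5
toolx [ 5.0e-04  1.4e-03 -1.0e+00] toolz [ 0.604 -0.797 -0.001] jaw ang deg -52.83
```

carry_out(
  motion=[
    [[-0.0001,0.0002,-0.0002],-3],
    [[-0.00015,0,0],-3],
    [[-0.00015,0,0],-3],
    [[-0.00015,0,0],-3],
    [[-0.00015,0,0],-3],
    [[-0.00015,0,0],-3],
    [[-0.00015,0,0],-3],
    [[0,0,0],0],
  ],
)

```text
time_s: 16.35
eef_pos: [0.5834, 0.0487, 0.1844]
eef_rot: [2.138, 1.57, 1.582]
contact_force: [-0.2, 4.7, -8.8]
finger_gap: 0.277
```

```bash
python3 -c "
from h import *
st()"
```

```text
t 16.35 p [0.5834 0.0487 0.1844] q [-1.080e-01  3.630e-01  1.530e+00  1.000e-03  1.249e+00  4.480e-01] F [-0.21  4.74 -8.8 ] M [0.804 0.242 0.096] gap 25.8
toolx [-0.      0.0012 -1.    ] toolz [ 0.849 -0.528 -0.001] jaw ang deg -31.85
```

carry_out(
  motion=[
    [[0.0003,0,0],0],
    [[0.0003,0,0],0],
    [[0.0003,0,0],0],
    [[0,0,0],0],
    [[0,0,0],0],
    [[0,0,0],0],
    [[0,0,0],0],
    [[0,0,0],0],
  ],
)

```text
time_s: 17.02
eef_pos: [0.5834, 0.0487, 0.1839]
eef_rot: [1.826, 1.57, 1.268]
contact_force: [-1.1, 5.4, -5.8]
finger_gap: 0.276
```

carry_out(
  motion=[
    [[0,0,0],0],
    [[0,0,0],0],
    [[0,0,0],0],
    [[0,0,0],0],
    [[0,0,0],0],
    [[0,0,0],0],
    [[0,0,0],0],
    [[0,0,0],0],
  ],
  claw=0.06,
)

```text
time_s: 17.68
eef_pos: [0.5835, 0.0478, 0.1835]
eef_rot: [0.181, 1.571, -0.373]
contact_force: [-0.7, -0.1, 1.5]
finger_gap: 0.646
```

Run:
```python
from h import *
o,R,p=st()
from bench import r
d=r.get_image("wrist"); cv2.imwrite("pics/w4.png",d["image"])
w=cloud(d);Z=w[...,2]
m=(Z>.15)&(Z<.2)&(np.hypot(w[...,0]-.5836,w[...,1]-.048)<.011)
print(m.sum(),np.percentile(Z[m],[50,90,98]))
d=r.get_image("side"); cv2.imwrite("pics/s2.png",cv2.resize(d["image"][110:270,190:330],None,fx=5,fy=5)[:600])
```

```text
t 17.68 p [0.5835 0.0478 0.1835] q [-0.109  0.364  1.531 -0.     1.246  0.446] F [-0.72 -0.06  1.46] M [-0.051  0.114 -0.025] gap 60.1
toolx [ 2.e-04 -1.e-04 -1.e+00] toolz [ 0.85  -0.526  0.   ] jaw ang deg -31.76
1359 [0.18463492 0.18544188 0.18588814]
```

View pics/w4.png

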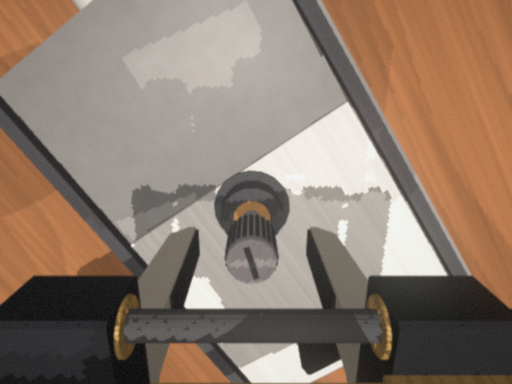

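View pics/s2.png

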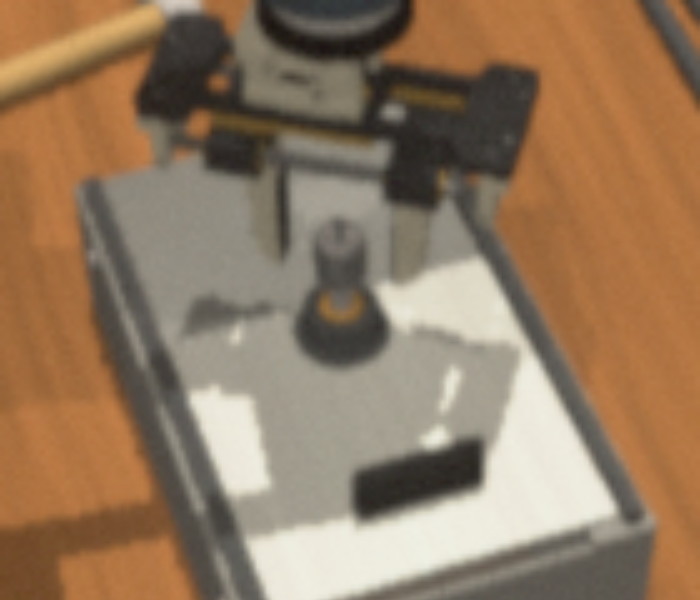

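The views show the released screw standing by itself: its top is at (250,258) in the wrist view, with about 19.4 mm of lift by depth and the cover still shut. Now the handle.

carry_out(
  motion=[
    [[-0.005,0,0],0],
    [[-0.01,0,0],0],
    [[-0.012,0,0],0],
    [[-0.012,0,0],0],
    [[-0.01,0,0],0],
    [[-0.007,0,0],0],
    [[-0.004,0,0],0],
    [[0,0,0],0],
  ],
)

```text
time_s: 18.45
eef_pos: [0.5839, 0.0479, 0.2447]
eef_rot: [0.425, 1.569, -0.129]
contact_force: [1.0, -0.4, -0.3]
finger_gap: 0.644
```

carry_out(
  motion=[
    [[0,0,0],7],
    [[0,0,0],7],
    [[0,0,0],7],
    [[0,0,0],7],
    [[0,0,0],7],
    [[0,0,0],7],
    [[0,0,0],7],
    [[0,0,0],7],
  ],
  claw=0.045,
)

```text
time_s: 19.12
eef_pos: [0.583, 0.048, 0.2426]
eef_rot: [-1.692, 1.569, 3.053]
contact_force: [0.2, 0.2, -0.2]
finger_gap: 0.481
```

carry_out(
  motion=[
    [[0,0,0],0],
    [[0,0,0.01],0],
    [[0,0,0.02],0],
    [[0,0,0.025],0],
    [[0,0,0.025],0],
    [[0,0,0.025],0],
    [[0,0,0.014],0],
    [[0,0,0],0],
  ],
)

```text
time_s: 19.78
eef_pos: [0.5881, -0.0743, 0.243]
eef_rot: [-0.477, 1.57, -2.009]
contact_force: [-0.1, -0.3, -1.3]
finger_gap: 0.486
```

Run:
```python
from h import *
o,R,p=st([.5886,-.0712,.138])
from bench import r
d=r.get_image("wrist"); cv2.imwrite("pics/w5.png",d["image"])
w=cloud(d);Z=w[...,2]
m=(Z>.13)&(Z<.15)&(abs(w[...,0]-.5886)<.05)&(abs(w[...,1]+.0712)<.03)
q=w[m]; print(m.sum(),np.median(Z[m]),cv2.minAreaRect((q[:,:2]*1000).astype(np.float32)))
m=(Z>.17)&(Z<.2)&(np.hypot(w[...,0]-.5836,w[...,1]-.048)<.015)
print(m.sum(),np.percentile(Z[m],[50,90,98]) if m.sum() else 0)
```

```text
t 19.78 p [ 0.5881 -0.0743  0.243 ] q [-3.130e-01  3.340e-01  1.424e+00 -1.000e-03  1.383e+00  1.219e+00] F [-0.14 -0.28 -1.3 ] M [0.019 0.157 0.016] gap 45.2
toolx [-4.e-04 -9.e-04 -1.e+00] toolz [ 0.038 -0.999  0.001] jaw ang deg -87.8
shift in tool axes mm [105.    0.7  -3.2]
1214 0.1380552049135652 ((589.3142700195312, -71.100830078125), (69.35877227783203, 11.560442924499512), 2.337590217590332)
1557 [0.18394335 0.18510302 0.18571837]
```

View pics/w5.png

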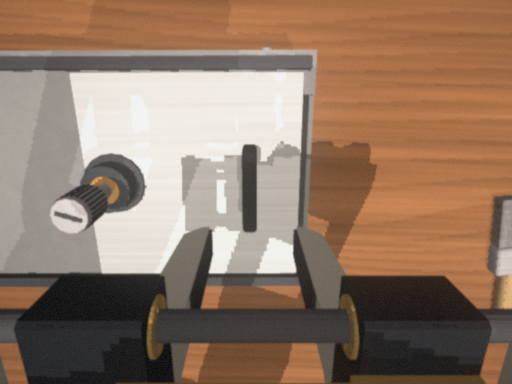

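The wrist view shows the handle at (250,188) and the screw still standing up at (85,205). Handle measured at (0.589, −0.071), 69×12 mm, as it must be. I go down and grip.

carry_out(
  motion=[
    [[0.005,0.001,-0.003],0],
    [[0.015,0,0],0],
    [[0.02,0,0],0],
    [[0.02,0,0],0],
    [[0.02,0,0],0],
    [[0.013,0,0],0],
    [[0.008,0,0],0],
    [[0.003,0,0],0],
  ],
)

```text
time_s: 20.5
eef_pos: [0.5881, -0.0662, 0.1377]
eef_rot: [-2.039, 1.568, 2.715]
contact_force: [0.2, 0.3, -0.1]
finger_gap: 0.485
```

carry_out(
  motion=[
    [[0,0,0],0],
    [[0,0,0],0],
    [[0,0,0],0],
    [[0,0,0],0],
    [[0,0,0],0],
    [[0,0,0],0],
    [[0,0,0],0],
    [[0,0,0],0],
  ],
  claw=0.005,
  force=20,
)

```text
time_s: 21.17
eef_pos: [0.5896, -0.0689, 0.1403]
eef_rot: [0.81, 1.569, -0.722]
contact_force: [0.4, -4.1, 4.7]
finger_gap: 0.128
```

```bash
python3 -c "
from h import *
st([.584,.035,.139])"
```

```text
t 21.17 p [ 0.5896 -0.0689  0.1403] q [-3.040e-01  4.160e-01  1.565e+00 -1.000e-03  1.158e+00  1.229e+00] F [ 0.4  -4.14  4.71] M [-0.683  0.272  0.05 ] gap 11.9
toolx [ 0.0017 -0.0015 -1.    ] toolz [ 0.039 -0.999  0.002] jaw ang deg -87.76
shift in tool axes mm [   1.1   -1.5 -104.1]
```

carry_out(
  motion=[
    [[-0.0005,0,-0.002],0],
    [[0,0,-0.004],0],
    [[0,0,-0.006],0],
    [[0,0,-0.007],0],
    [[0,0,-0.008],0],
    [[0,0,-0.008],0],
    [[0,0,-0.008],0],
    [[0,0,-0.008],0],
  ],
)

```text
time_s: 21.83
eef_pos: [0.5874, -0.0164, 0.1403]
eef_rot: [1.174, 1.57, -0.358]
contact_force: [1.4, -4.6, 4.2]
finger_gap: 0.131
```

```bash
python3 -c "
from h import *
st([.584,.035,.139])"
```

```text
t 21.83 p [ 0.5874 -0.0164  0.1403] q [-0.217  0.407  1.58  -0.     1.153  1.314] F [ 1.4  -4.64  4.16] M [-0.862 -0.119  0.046] gap 12.2
toolx [ 1.1e-03 -4.0e-04 -1.0e+00] toolz [ 0.039 -0.999  0.   ] jaw ang deg -87.74
shift in tool axes mm [  1.3  -1.3 -51.5]
```

carry_out(
  motion=[
    [[0,0,-0.008],0],
    [[0,0,-0.008],0],
    [[0,0,-0.008],0],
    [[0,0,-0.008],0],
    [[0,0,-0.006],0],
    [[0,0,-0.005],0],
    [[0,0,-0.004],0],
    [[0,0,-0.002],0],
  ],
)

```text
time_s: 22.5
eef_pos: [0.5853, 0.0332, 0.1403]
eef_rot: [1.846, 1.57, 0.315]
contact_force: [1.3, -3.5, 5.0]
finger_gap: 0.124
```

carry_out(
  motion=[
    [[0,0,-0.001],0],
    [[0,0,-0.001],0],
    [[0,0,-0.001],0],
    [[0,0,0],0],
    [[0,0,0],0],
    [[0,0,0],0],
    [[0,0,0],0],
    [[0,0,0],0],
  ],
)

```text
time_s: 23.17
eef_pos: [0.5852, 0.0359, 0.1403]
eef_rot: [2.112, 1.57, 0.581]
contact_force: [1.5, -3.7, 5.7]
finger_gap: 0.13
```

```bash
python3 -c "
from h import *
st([.584,.0385,.139])"
```

```text
t 23.17 p [0.5852 0.0359 0.1403] q [-1.290e-01  4.050e-01  1.583e+00  1.000e-03  1.152e+00  1.401e+00] F [ 1.51 -3.72  5.7 ] M [-0.609 -0.149  0.032] gap 12.1
toolx [ 8.e-04  6.e-04 -1.e+00] toolz [ 0.04  -0.999 -0.001] jaw ang deg -87.72
shift in tool axes mm [ 1.3 -1.1 -2.6]
```

carry_out(
  motion=[
    [[0,0,-0.0005],0],
    [[0,0,-0.0005],0],
    [[0,0,-0.0005],0],
    [[0,0,-0.0005],0],
    [[0,0,0],0],
    [[0,0,0],0],
    [[0,0,0],0],
    [[0,0,0],0],
  ],
)

```text
time_s: 23.83
eef_pos: [0.5851, 0.0377, 0.1403]
eef_rot: [1.839, 1.57, 0.308]
contact_force: [0.9, -4.1, 6.1]
finger_gap: 0.123
```

carry_out(
  motion=[
    [[0,0,0],0],
    [[0,0,0],0],
    [[0,0,0],0],
    [[0,0,0],0],
    [[0,0,0],0],
    [[0,0,0],0],
    [[0,0,0],0],
    [[0,0,0],0],
  ],
  claw=0.045,
)

```text
time_s: 24.5
eef_pos: [0.5848, 0.037, 0.1398]
eef_rot: [-2.315, 1.571, 2.436]
contact_force: [0.1, -0.3, -0.4]
finger_gap: 0.488
```

carry_out(
  motion=[
    [[-0.005,0,0],0],
    [[-0.012,0,0],0],
    [[-0.02,0,0],0],
    [[-0.025,0,0],0],
    [[-0.025,0,0],0],
    [[-0.02,0,0],0],
    [[-0.01,0,0],0],
    [[0,0,0],0],
  ],
)

```text
time_s: 25.17
eef_pos: [0.5862, 0.0368, 0.26]
eef_rot: [1.41, 1.565, -0.121]
contact_force: [0.2, -0.5, 0.4]
finger_gap: 0.486
```

carry_out(
  motion=[
    [[0,0,0.01],0],
    [[0,0,0.02],0],
    [[0,0,0.03],0],
    [[0,0,0.03],0],
    [[0,0,0.03],0],
    [[0,0,0.02],0],
    [[0,0,0.01],0],
    [[0,0,0],0],
  ],
)

```text
time_s: 25.83
eef_pos: [0.59, -0.1154, 0.2549]
eef_rot: [-1.798, 1.568, 2.951]
contact_force: [0.8, 0.7, 0.2]
finger_gap: 0.481
```

Run:
```python
from h import *
o,R,p=st()
from bench import r
for n in("side","top"):
    d=r.get_image(n); cv2.imwrite(f"pics/{n}9.png",d["image"]); w=cloud(d);Z=w[...,2]
    for nm,c,h0,h1 in(("handle",(.584,.038),.125,.15),("knob",(.579,.158),.165,.2)):
        m=(Z>h0)&(Z<h1)&(np.hypot(w[...,0]-c[0],w[...,1]-c[1])<.045)
        if m.sum():
            q=w[m]; print(n,nm,m.sum(),np.round((q.max(0)+q.min(0))/2,4),"zmax",q[:,2].max())
a=cv2.imread("pics/top0.png");b=cv2.imread("pics/top9.png")
for nm,s in(("hammer",np.s_[170:275,90:140]),("brush",np.s_[195:270,365:400]),("tin",np.s_[140:185,365:415])):
    print(nm,"mean abs diff",cv2.absdiff(a[s],b[s]).mean().round(2))
```

```text
t 25.83 p [ 0.59   -0.1154  0.2549] q [-3.780e-01  3.440e-01  1.381e+00 -1.000e-03  1.419e+00  1.157e+00] F [0.8  0.65 0.19] M [-0.028  0.162  0.075] gap 44.7
toolx [-3.1e-03  6.0e-04 -1.0e+00] toolz [ 0.036 -0.999 -0.001] jaw ang deg -87.93
side handle 149 [0.5804 0.038  0.1338] zmax 0.14244595159028617
side knob 97 [0.5769 0.1578 0.1769] zmax 0.18787196594354982
top handle 111 [0.5841 0.0381 0.1351] zmax 0.1440218276484282
top knob 82 [0.5788 0.1581 0.1768] zmax 0.18797919449256484
hammer mean abs diff 5.66
brush mean abs diff 5.26
tin mean abs diff 6.58
```

View pics/side9.png

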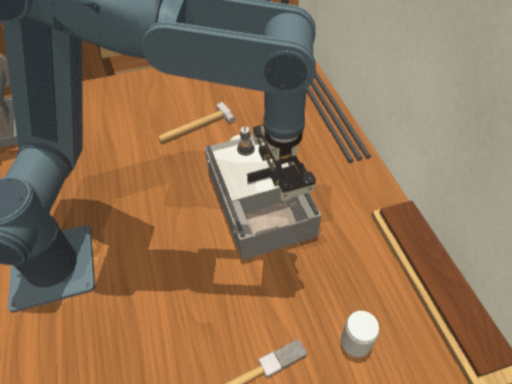

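View pics/top9.png

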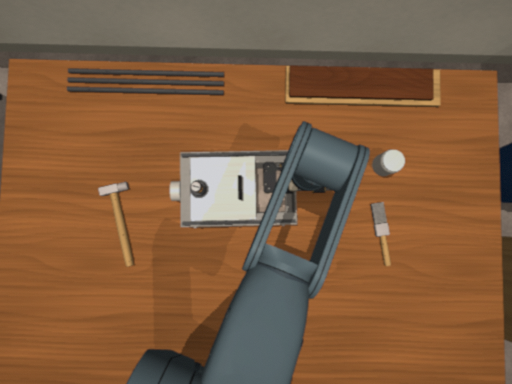

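The side view shows the cover slid back with the box open, and the screw upright at (246,140). Handle travel comes out at about 109 mm, and the hammer, brush and tin sit at the same pixels as before. I check the screw height more carefully before handing in.

Run:
```python
from h import *
from bench import r
o,R,p=st()
for n in("side","top"):
    for nm,d,c in(("before",np.load(n+"0.npz"),(.5836,.048)),("after",r.get_image(n),(.5787,.1578))):
        w=cloud(d);Z=w[...,2]
        m=(Z>.155)&(np.hypot(w[...,0]-c[0],w[...,1]-c[1])<.010)&(Z<.2)
        z=np.sort(Z[m]); print(n,nm,len(z),"median of top 12:",np.median(z[-12:]).round(4),"top 20:",np.median(z[-20:]).round(4))
```

```text
t 25.93 p [ 0.5902 -0.1126  0.2557] q [-3.740e-01  3.430e-01  1.381e+00  1.000e-03  1.420e+00  1.158e+00] F [ 1.24 -0.36 -0.43] M [-0.031  0.196 -0.065] gap 45.2
toolx [-0.002   0.0014 -1.    ] toolz [ 0.039 -0.999 -0.002] jaw ang deg -87.79
side before 39 median of top 12: 0.1675 top 20: 0.167
side after 34 median of top 12: 0.1858 top 20: 0.1852
top before 41 median of top 12: 0.1684 top 20: 0.167
top after 42 median of top 12: 0.1873 top 20: 0.1864
```

carry_out(
  motion=[
    [[0,0,-0.01],0],
    [[0,0,-0.025],0],
    [[0,0,-0.03],0],
    [[0,0,-0.03],0],
    [[0,0,-0.03],0],
    [[0,0,-0.03],0],
    [[0,0,-0.01],0],
    [[0,0,0],0],
  ],
)

```text
time_s: 26.7
eef_pos: [0.5836, 0.056, 0.2573]
eef_rot: [2.619, 1.57, 1.093]
contact_force: [0.8, -0.4, 0.2]
finger_gap: 0.481
```

Run:
```python
from h import *
from bench import r
st()
d=r.get_image("wrist"); cv2.imwrite("pics/w9.png",d["image"]); w=cloud(d);Z=w[...,2]
def rep(w,c,cv):
    Z=w[...,2]; rr=np.hypot(w[...,0]-c[0],w[...,1]-c[1])
    m=(Z>.155)&(Z<.2)&(rr<.010); z=Z[m]
    k=(Z>.125)&(Z<.14)&(rr<.024)
    print(m.sum(),"top",np.percentile(z,[50,75,90]) if m.any() else 0,"collar",k.sum(),np.median(Z[k]) if k.any() else 0)
rep(cloud(np.load("w1.npz")),(.5838,.0476),0)
rep(w,(.5787,.1578),0)
```

```text
t 26.7 p [0.5836 0.056  0.2573] q [-9.500e-02  3.140e-01  1.419e+00  1.000e-03  1.409e+00  1.431e+00] F [ 0.78 -0.41  0.15] M [-0.033  0.185  0.02 ] gap 44.7
toolx [ 4.e-04  7.e-04 -1.e+00] toolz [ 0.045 -0.999 -0.001] jaw ang deg -87.43
581 top [0.16552716 0.16603262 0.16654437] collar 891 0.12836018063781207
585 top [0.18451189 0.18500292 0.1854924 ] collar 1129 0.12844716092053177
```

View pics/w9.png

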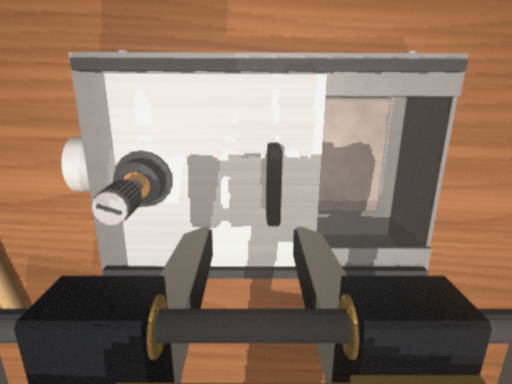

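Three views put the screw 18.2 to 19.4 mm out. The cover is open and the tool is clear of everything, so I hand in.

```bash
python3 -c "
from bench import r
print(r.hand_in())"
```

```text
the job is handed in; nothing more can be done
None
```

The dust box is open and the job was handed in at about 27 s; no verdict was reported.

- **Unscrewing:** I gripped the knurled head at 12 N and lifted it gently to the thread's hard stop, about 16.5 mm out. I then turned it about 2.1 rad counter-clockwise while following the climb. Readings showed a peak pull of about 10.8 N at the wrist, which is roughly 6 N on the thread after spring and weight.
- **Screw let go:** Before the cover was moved on purpose, I released the screw and saw it standing on its own.
- **Opening:** I slid the cover open by its handle, let go and moved the tool clear. Closing on the handle had already shifted the cover by about 2 mm.

**Last checks:**
- **Cover travel:** the handle moved from y = −0.071 to 0.038 m, so the cover is open about 109 of 110 mm.
- **Screw height:** the screw stands 18.2 to 19.4 mm out. The three cameras differ by about 1 mm, and all are above 17.5 mm. One cruder first estimate from the top camera's highest points gave only about 16 mm; a median over the head's top face replaced it.
- **Other things on the bench:** the hammer, brush and tin look unmoved in the before and after top pictures. The automatic picture difference for them was small but not zero (5 to 7 grey levels), so I relied on their positions by eye.

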